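# Move a row of breads from the cooling rack to the display tray in the same order

## Task

Move the four breads (bun, croissant, muffin and square pastry) from the wire cooling rack to the black display tray, keeping them in the same order along the row from left to right, each upright in the middle of its own white paper. Do not let any of them fall onto the counter.

Things in the scene. Friction and masses are not known exactly. Their poses are not given: they have to be found in the camera images.
- bun: Round pale bread bun with a domed golden top, 60 mm across, 42 mm high; the sides are upright from 8 to 26 mm above its underside, the dome curves in above that. Loose, 45 to 125 g, firm crust, not fragile. Origin: centre of its underside, z up when upright.
- croissant: Croissant: ridged straight spindle, 110 mm long along its x axis, tapering to its ends; 42 mm wide (along y) and about 40 mm high over its middle 32 mm. Flat underside. At the start its long side lies across the row, within about 0.4 rad of the robot's x direction. Loose, 45 to 125 g, firm crust, not fragile. Origin: centre of its underside, z up when upright.
- muffin: Muffin, the tallest of the breads: 57 mm high, ribbed brown case 48 mm across at the foot, widening to 56 mm at 36 mm height, under a dark cap of 64 mm, with chocolate chips. Loose, 45 to 125 g, firm crust, not fragile. Origin: centre of its underside, z up when upright.
- square: Square pastry, 58 x 58 mm (sides along its x and y axes), 26 mm high with a rim up to 30 mm round a dark red jam centre; at the start turned up to about 0.4 rad from the robot's axes. Loose, 45 to 125 g, firm crust, not fragile. Origin: centre of its underside, z up when upright.
- cooling_rack: Wire rack of bright steel, 110 x 490 mm, deck 30 mm high, fixed; nearer or farther than the other rack. Four brown papers lie on it, centres at y = +142.5, +47.5, -47.5, -142.5 mm, x = 0; one bread on each, in any order. A white timer (34 mm across, 33 mm high) stands at y = +222 mm. Origin: under its centre, on the work surface; y along the row, +y to the robot's left, yaw within 0.1 rad.
- display_rack: Black tray on feet, 110 x 490 mm, fixed, empty; rim top 34 mm high. Four white papers 86 x 86 mm fixed on it, tops 32 mm above the work surface, centres at y = +142.5, +47.5, -47.5, -142.5 mm, x = 0. A small blank card (60 mm high, 38 mm wide) stands at y = -222 mm. Origin: under its centre, on the work surface; y along the row, +y to the robot's left, yaw within 0.1 rad.
- paper_bun: Square of brown baking paper under the bun at the start; 86 x 86 x 2 mm, fixed to the cooling rack, its top 32 mm above the work surface; all four look alike. It stays there and so shows which place that bread came from. Origin: centre of its underside.
- paper_croissant: Square of brown baking paper under the croissant at the start; 86 x 86 x 2 mm, fixed to the cooling rack, its top 32 mm above the work surface; all four look alike. It stays there and so shows which place that bread came from. Origin: centre of its underside.
- paper_muffin: Square of brown baking paper under the muffin at the start; 86 x 86 x 2 mm, fixed to the cooling rack, its top 32 mm above the work surface; all four look alike. It stays there and so shows which place that bread came from. Origin: centre of its underside.
- paper_square: Square of brown baking paper under the square pastry at the start; 86 x 86 x 2 mm, fixed to the cooling rack, its top 32 mm above the work surface; all four look alike. It stays there and so shows which place that bread came from. Origin: centre of its underside.

How it is judged:
By the outcome, as a careful person would: the job done as asked, in the order asked, and still so for the second after the job is handed in, with the robot touching nothing.
It also fails if it takes over 86 s, if anything falls off the work surface, if the arm or the gripper's body presses on something with over 40 N, if the wrist force passes 120 N, or if a joint passes its speed limit or range.

## Robot

A 6-joint arm with a two-finger parallel gripper is mounted at the origin on the work surface. World frame = base frame: x ahead of the robot, y to its left, z up, the work surface at z = 0. Lengths are in m, angles in rad, forces in N, time in s.
With the tool pointing down it reaches from about 0.35 to 0.95 m from the base axis. Payload 17.4 kg.
Tool frame: the origin (TCP) lies between the finger pads; the fingertips stand env.tcp_to_tips ahead of it and the grasp point (between the pads) lies 8 mm behind it (env.tcp_to_tips is the distance from the TCP to the fingertips, in m); z points along the fingers, y is the line along which they close (so a half turn about z gives the same grasp; the last joint's range is limited). The gripper opens to 93 mm and grips with 3 to 60 N. Pads are 15 mm wide; open, the fingers measure 128 mm over their backs; the gripper's body (75 mm by 188 mm) begins 65 mm behind the grasp point.
Start: joints at [1.224, 0.116, 1.442, -0, 1.584, -0.038], TCP at [0.205, 0.643, 0.23] pointing down, gripper open.
Joint ranges: [-2.83, 2.83], [-0.83, 2.19], [0.07, 2.5], [-1.14, 4.28], [0.01, 3], [-2.97, 2.97]. Speed limits (rad/s): [1.89, 1.89, 2.22, 3.14, 3.14, 3.14].

## Interface

Orientations are given as a unit quaternion [w, x, y, z].
In Python, from workcell import env, imaging, ticket, spotter gives the robot as it stands.
- The arm moves only by the tool apply_moves, never from a script. Its argument "increments" is one flat list of numbers, 6 for each row, row after row: the shift along the tool's x, y, z normalised to -1 to 1, where 1 is 0.3 m, then the turn, a rotation vector about the tool's x, y, z normalised to -1 to 1, where 1 is 30 degrees. In form: [tx, ty, tz, wx, wy, wz, tx, ty, tz, wx, wy, wz, ...]. A call has 1 to 8 rows; each row shifts and turns the commanded pose from where the row before left it, along the tool's axes as they then stand; what a row does not reach is not made up. A row lasts 1/12 s, in which the tool goes at most 41.7 mm and 7.16 degrees, less where a joint would pass 70% of its speed; a pose out of reach is approached as far as the arm can. A call with a number of a shift or a turn outside -1 to 1 is refused whole. A call with a gripper value outside its range is refused whole. "jaw" is the closure, from 0 (fully open) to 1 (shut), set as the call begins (left out, the last holds). The fingers move at their own pace and stop on an object; "newtons" is the grip in N (left out, the last holds). Time passes only in rows, so rows that do not move let the fingers close. It gives the time, the measured TCP pose, the force, the opening and the grip force at its end, in the units of the state.
- env.get_obs(): the state, without advancing time (a new reading comes with each control period).
- imaging.get_image(name): name is "scene" or "top" or "wrist"; returns a dict with "img" (420x560x3 uint8, red, green, blue), "range_z" (420x560 float32, m along the optical axis (not along the pixel's ray), 0 where there is no reading), "vfov" (degrees; the focal length in pixels is half the picture's height over the tangent of half this angle, whatever the lens; pixels are square), "cx", "cy" (the principal point, pixels), "R" (3x3) and "t" (3): a world point X has camera coordinates R X + t; the wrist camera has in their place "tool_from_camera" (4x4, takes a point from camera to tool coordinates, whose origin is the TCP and whose axes are the flange's). Camera axes: x right, y down, z forward; pixel columns grow to the right and rows downward; lengths in m; the calibration is good to about 2 mm. A picture is of the moment at which its call begins: read the wrist's pose just before it.
- ticket.job_done(): hands the job in; it is judged then, once.
Trained networks look in a picture, given as the dict that the camera call returned (one of the last four; its "shot" number tells which), for a name from the list of things; names that differ only in an ending like _2 or _b are one class to them, and where a whole thing is asked for, a point or a joint stands for the part that bears it (a point fixed in the world has none). Each returns a list of dicts, best first, with "conf" (0 to 1); they miss things now and then, are a little off and sometimes report something else, mostly with a low value. They report only what shows in the picture. A call takes as long as a camera call.
- spotter.look_for(picture, label): "bbox" ([centre column, centre row, width, height] in pixels, round what is visible of it).
- spotter.silhouettes(picture, label): "pixels" (420x560 bool, what is visible of it) and "bbox" ([centre column, centre row, width, height] in pixels, round what is visible of it).
The state is a dict: "clock": time; "joint_positions": joint angles; "joint_velocities": joint speeds; "joint_torque": joint torques, N m; "position": TCP position; "tcp_rot": TCP orientation; "ft_force": force on the tool from outside, world axes, zero at the start; "torque": the same for the moment, N m; "width": finger opening in m; "finger_force": force on a finger pad.
Only numpy, scipy, OpenCV 4.12 (cv2) and the standard library are available. Lean on these libraries where they do the work, as an engineer would, in place of code of your own. Each camera call takes 0.05 s, during which the arm holds its last target. There are 200 camera calls.

## Working session

There is one attempt and no reset: what is moved stays moved. The work goes in short steps, Python scripts to look and compute and a tool call to move; the robot and the scene stay as the last step left them, time stands still between calls to the robot, and variables do not carry over. Pictures are saved under pics/ and viewed, at most 14 in all, crops included, and the job is handed in when it is done.

Besides the shell and the picture viewer there is one more tool, called as name(argument=value, ...) on one line, values as JSON. apply_moves: Moves the arm, as the interface text tells. Scaled input: -1 to 1 covers 0.3 m each way for a shift and 30 degrees each way for a turn. Its arguments: {"type":"object","properties":{"increments":{"type":"array","items":{"type":"number","minimum":-1,"maximum":1}},"jaw":{"type":"number"},"newtons":{"type":"number"}},"required":["increments"]}

```bash
mkdir -p pics; ls; python3 - <<'E'
from workcell import env, imaging, ticket, spotter
import cv2,numpy as np
print(env.get_obs(), env.tcp_to_tips)
for n in ["top","scene"]:
    p=imaging.get_image(n); cv2.imwrite(f"pics/{n}0.png",p["img"][:,:,::-1])
    print(n,p["vfov"],p["cx"],p["cy"],p["R"],p["t"])
    if n=="top":
        f=210/np.tan(np.radians(p["vfov"]/2))
        for l in ["bun","croissant","muffin","square","cooling_rack","display_rack"]:
            for d in spotter.silhouettes(p,l)[:2]:
                m=d["pixels"]; v,u=np.nonzero(m&(p["range_z"]>0)); z=p["range_z"][v,u]
                X=(np.c_[(u-p["cx"])/f*z,(v-p["cy"])/f*z,z]-p["t"])@p["R"]
                r=cv2.minAreaRect(X[:,:2].astype(np.float32)*1000)
                print(l,round(d["conf"],2),d["bbox"],len(u),X.mean(0).round(3),np.percentile(X[:,2],[5,95]).round(3),r)
E
```

```text
pics
{'clock': 0.0, 'joint_positions': array([ 1.22422275e+00,  1.16449763e-01,  1.44228685e+00,  6.02144724e-06,
        1.58397644e+00, -3.77869199e-02]), 'joint_velocities': array([-5.01715687e-04, -1.65397158e-03,  5.05111955e-04, -8.76263103e-04,
       -7.96842755e-05, -2.54835612e-04]), 'joint_torque': array([-7.02651450e-04, -7.21244860e+01, -6.22615314e+01,  7.79164676e-02,
        2.37191026e-02, -5.09438678e-05]), 'position': array([0.20506599, 0.64288979, 0.22891619]), 'tcp_rot': array([-1.09952658e-04,  1.53780611e-01,  9.88104858e-01, -5.49310258e-04]), 'ft_force': array([ 0.84305647,  0.69801299, -0.24311412]), 'torque': array([-0.03532845,  0.02579629,  0.01269452]), 'finger_force': 0.0, 'width': 0.09296083958789761} 0.011
top 42.20552190375488 282.57439797162687 209.57489437213326 [[-1.27019974e-02 -9.99915150e-01 -2.89004620e-03]
 [-9.81925611e-01  1.30192168e-02 -1.88818944e-01]
 [ 1.88840549e-01  4.39432631e-04 -9.82007665e-01]] [0.01130153 0.56104909 0.77670452]
bun 0.98 [410.0, 285.1, 37.3, 41.1] 1323 [ 0.444 -0.178  0.067] [0.053 0.074] ((444.5126953125, -180.3
[... 687 characters left out ...]
[0.056 0.063] ((454.2962646484375, 4.171592712402344), (60.744590759277344, 57.65604019165039), 81.6530532836914)
cooling_rack 0.96 [311.1, 282.6, 320.1, 98.7] 4257 [ 0.45  -0.049  0.026] [0.02 0.03] ((454.78875732421875, -41.166534423828125), (501.2626953125, 121.22967529296875), 85.06505584716797)
display_rack 0.58 [274.7, 157.4, 314.4, 81.8] 20752 [0.653 0.019 0.03 ] [0.027 0.034] ((660.7993774414062, 15.806396484375), (512.8553466796875, 126.86339569091797), 86.83248138427734)
scene 55.35643713948518 277.4511126233023 211.503764438627 [[ 0.73858452  0.67391707 -0.01812995]
 [ 0.50455968 -0.57041175 -0.64811262]
 [-0.44711569  0.4695383  -0.76132867]] [-0.38713907 -0.26296376  1.04582904]
```

```bash
cat > h.py <<'E'
from workcell import env, imaging, ticket, spotter
import cv2,numpy as np
def cloud(p):
    f=210/np.tan(np.radians(p["vfov"]/2)); z=p["range_z"]; v,u=np.indices(z.shape)
    C=np.stack([(u-p["cx"])/f*z,(v-p["cy"])/f*z,z],-1)
    return (C-p["t"])@p["R"]
E
python3 - <<'E'
from h import *
p=imaging.get_image("top"); X=cloud(p); hsv=cv2.cvtColor(p["img"],cv2.COLOR_RGB2HSV)
w=((hsv[...,1]<60)&(hsv[...,2]>150)&(X[...,0]>.57)&(X[...,0]<.75)&(abs(X[...,1])<.3)&(X[...,2]>.022)&(X[...,2]<.042)).astype(np.uint8)
n,l,s,c=cv2.connectedComponentsWithStats(w)
for i in range(1,n):
    if s[i,4]>300: print("paper",s[i,4],X[l==i].mean(0).round(4),cv2.minAreaRect(X[l==i][:,:2].astype(np.float32)*1000))
for l in ["muffin","square","croissant","bun"]:
    m=spotter.silhouettes(p,l)[0]["pixels"]
    P=X[m&(p["range_z"]>0)]; zt=P[:,2].max()
    T=P[P[:,2]>{"muffin":.075,"square":.054,"croissant":.058,"bun":.055}[l]]
    q=T[:,:2]; print(l,"zmax",zt.round(3),"mean",T.mean(0).round(4),"mid",((q.min(0)+q.max(0))/2).round(4),"ext",np.ptp(q,axis=0).round(3),cv2.minAreaRect(q.astype(np.float32)*1000))
    if l=="croissant":
        wv,V=np.linalg.eigh(np.cov(q.T)); print("axis deg",np.degrees(np.arctan2(V[1,1],V[0,1])))
E
```

```text
paper 2687 [0.6615 0.1581 0.031 ] ((661.9566650390625, 158.12222290039062), (85.05730438232422, 86.07286834716797), 86.49699401855469)
paper 2695 [0.6564 0.0633 0.031 ] ((656.6950073242188, 63.28969192504883), (84.90837097167969, 85.83638763427734), 86.77749633789062)
paper 2715 [ 0.651  -0.0316  0.031 ] ((651.5798950195312, -31.611377716064453), (84.83949279785156, 86.3563003540039), 86.85107421875)
paper 2729 [ 0.6459 -0.1266  0.0309] ((646.4240112304688, -126.60533142089844), (85.23552703857422, 85.65521240234375), 86.6534652709961)
muffin zmax 0.092 mean [0.4602 0.1006 0.0837] mid [0.4609 0.1016] ext [0.059 0.061] ((460.91351318359375, 101.60360717773438), (60.957359313964844, 59.28122329711914), 89.83332824707031)
square zmax 0.065 mean [0.4542 0.0044 0.0596] mid [0.4543 0.0038] ext [0.062 0.061] ((454.2705993652344, 4.3458099365234375), (56.853702545166016, 57.643768310546875), 81.29802703857422)
croissant zmax 0.076 mean [ 0.4519 -0.0865  0.0665] mid [ 0.4519 -0.0871] ext [0.097 0.049] ((452.90740966796875, -87.61243438720703), (40.89153289794922, 101.50022888183594), 72.56793212890625)
axis deg 164.44048502284485
bun zmax 0.077 mean [ 0.4431 -0.1786  0.0681] mid [ 0.4438 -0.1799] ext [0.057 0.056] ((442.65435791015625, -180.00723266601562), (58.7603874206543, 54.450748443603516), 38.89275360107422)
```

View pics/top0.png

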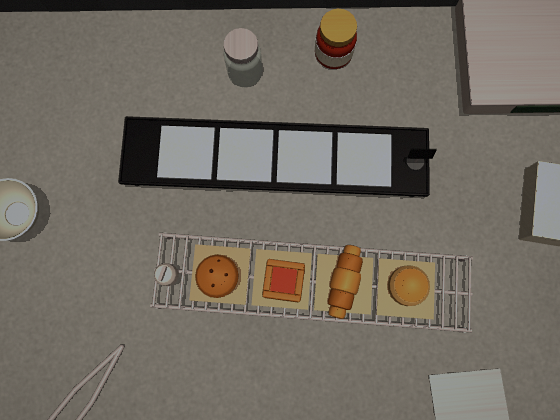

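```bash
cat >> h.py <<'E'
def go(x,y,z,phi):
    """turn (wz units) then shift (tool units) to the target; phi = heading of tool y, deg"""
    from scipy.spatial.transform import Rotation as Ro
    o=env.get_obs(); q=o["tcp_rot"]; R=Ro.from_quat([*q[1:],q[0]]).as_matrix()
    a=np.degrees(np.arctan2(R[1,1],R[0,1])); d=(np.array([x,y,z])-o["position"])/.3
    c,s=np.cos(np.radians(phi)),np.sin(np.radians(phi))
    print("t",o["clock"].round(2),"pos",o["position"].round(4),"phi",a.round(1),"tilt",np.degrees(np.arccos(-R[2,2])).round(2),"wid",o["width"].round(4),
      "| wz",((a-phi)/30).round(3),"shift",np.round([-s*d[0]+c*d[1],c*d[0]+s*d[1],-d[2]],3))
E
python3 -c "
from h import *
go(.461,.1015,.17,86.5)"
```

```text
Traceback (most recent call last):
  File "h.py", line 13, in go
    print("t",o["clock"].round(2),"pos",o["position"].round(4),"phi",a.round(1),"tilt",np.degrees(np.arccos(-R[2,2])).round(2),"wid",o["width"].round(4),
              ^^^^^^^^^^^^^^^^
AttributeError: 'float' object has no attribute 'round'
```

```bash
sed -i 's/o\["clock"\].round(2)/round(o["clock"],2)/; s/o\["width"\].round(4)/round(o["width"],4)/' h.py
python3 -c "
from h import *
go(.461,.1015,.17,86.5)"
```

```text
t 0.65 pos [0.2052 0.6431 0.2296] phi 72.3 tilt 0.0 wid 0.0931 | wz -0.473 shift [-0.961 -1.75   0.199]
```

apply_moves(increments=[0,0,0,0,0,-0.236,0,0,0,0,0,-0.237,-0.053,-0.097,0.011,0,0,0,-0.053,-0.097,0.011,0,0,0,-0.053,-0.097,0.011,0,0,0,-0.053,-0.097,0.011,0,0,0,-0.053,-0.097,0.011,0,0,0,-0.053,-0.097,0.011,0,0,0], jaw=0.14, newtons=25)

```text
clock: 1.32
position: [0.29, 0.4615, 0.2097]
tcp_rot: [0.0, 0.03, 1.0, 0.0]
ft_force: [1.8, 0.2, 0.2]
width: 0.0803
finger_force: 0.0
```

apply_moves(increments=[-0.053,-0.097,0.011,0,0,0,-0.053,-0.097,0.011,0,0,0,-0.053,-0.097,0.011,0,0,0,-0.053,-0.097,0.011,0,0,0,-0.053,-0.097,0.011,0,0,0,-0.053,-0.097,0.011,0,0,0,-0.053,-0.097,0.011,0,0,0,-0.053,-0.097,0.011,0,0,0])

```text
clock: 1.98
position: [0.4028, 0.2213, 0.1836]
tcp_rot: [0.0, 0.03, 1.0, 0.0]
ft_force: [-0.2, -0.3, -0.8]
width: 0.0798
finger_force: 0.0
```

apply_moves(increments=[-0.053,-0.097,0.011,0,0,0,-0.053,-0.097,0.011,0,0,0,-0.053,-0.097,0.011,0,0,0,-0.053,-0.097,0.011,0,0,0,0,0,0,0,0,0,0,0,0,0,0,0])

```text
clock: 2.48
position: [0.4591, 0.1016, 0.1701]
tcp_rot: [-0.0, 0.032, 0.999, -0.0]
ft_force: [-0.2, 0.7, -0.0]
width: 0.0801
finger_force: 0.0
```

```bash
python3 -c "
from h import *
go(.461,.1015,.064,86.5)
p=imaging.get_image('wrist'); cv2.imwrite('pics/w1.png',p['img'][:,:,::-1]); print(p['tool_from_camera'])"
```

```text
t 2.48 pos [0.4591 0.1016 0.1701] phi 86.3 tilt 0.02 wid 0.0801 | wz -0.006 shift [-0.006  0.     0.354]
[[-6.26768098e-04 -9.53422250e-01 -3.01638226e-01  8.53926622e-02]
 [ 9.99999240e-01 -9.17698647e-04  8.22795875e-04 -9.42596693e-05]
 [-1.06128489e-03 -3.01637481e-01  9.53422101e-01 -1.54575114e-01]
 [ 0.00000000e+00  0.00000000e+00  0.00000000e+00  1.00000000e+00]]
```

apply_moves(increments=[-0.006,0,0.05,0,0,0,0,0,0.07,0,0,0,0,0,0.07,0,0,0,0,0,0.07,0,0,0,0,0,0.06,0,0,0,0,0,0.034,0,0,0,0,0,0,0,0,0])

```text
clock: 3.12
position: [0.4594, 0.1035, 0.0623]
tcp_rot: [-0.001, 0.03, 1.0, -0.0]
ft_force: [-0.1, -0.2, -0.1]
width: 0.0801
finger_force: 0.0
```

apply_moves(increments=[0,0,0,0,0,0,0,0,0,0,0,0,0,0,0,0,0,0,0,0,0,0,0,0,0,0,0,0,0,0,0,0,0,0,0,0], jaw=1, newtons=20)

```text
clock: 3.62
position: [0.4612, 0.1028, 0.0653]
tcp_rot: [0.001, 0.031, 1.0, 0.0]
ft_force: [-1.4, 1.6, 6.2]
width: 0.0611
finger_force: 20.0
```

apply_moves(increments=[0,0,-0.03,0,0,0,0,0,-0.06,0,0,0,0,0,-0.08,0,0,0,0,0,-0.08,0,0,0,0,0,-0.06,0,0,0,0,0,-0.03,0,0,0,0,0,0,0,0,0])

```text
clock: 4.2
position: [0.4613, 0.1027, 0.1684]
tcp_rot: [0.002, 0.031, 1.0, 0.0]
ft_force: [0.3, -1.0, -0.0]
width: 0.0612
finger_force: 20.0
```

```bash
python3 -c "
from h import *
go(.6615,.1581,.165,86.9)
p=imaging.get_image('scene'); cv2.imwrite('pics/s1.png',p['img'][:,:,::-1])"
```

```text
t 4.2 pos [0.4613 0.1027 0.1684] phi 86.5 tilt 0.19 wid 0.0612 | wz -0.014 shift [-0.656  0.22   0.011]
```

View pics/s1.png

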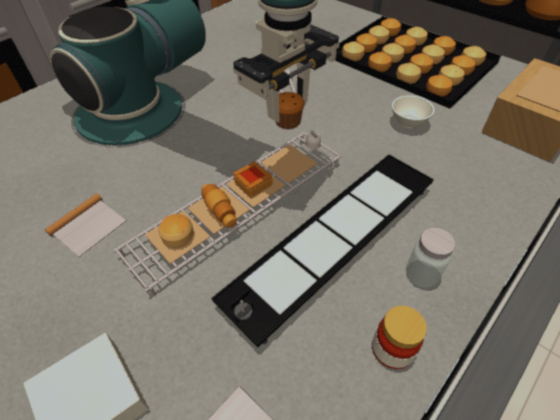

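apply_moves(increments=[-0.03,0.01,0,0,0,-0.014,-0.06,0.02,0,0,0,0,-0.08,0.027,0,0,0,0,-0.08,0.027,0,0,0,0,-0.08,0.027,0,0,0,0,-0.08,0.027,0,0,0,0,-0.08,0.027,0,0,0,0,-0.08,0.027,0,0,0,0])

```text
clock: 4.92
position: [0.6357, 0.1513, 0.1636]
tcp_rot: [-0.001, 0.027, 1.0, -0.0]
ft_force: [0.5, -0.5, -0.1]
width: 0.0617
finger_force: 20.0
```

apply_moves(increments=[-0.05,0.017,0,0,0,0,-0.036,0.011,0,0,0,0,0,0,0,0,0,0,0,0,0,0,0,0,0,0,0,0,0,0])

```text
clock: 5.33
position: [0.6602, 0.1578, 0.1648]
tcp_rot: [-0.001, 0.027, 1.0, -0.0]
ft_force: [0.2, 0.0, -0.9]
width: 0.061
finger_force: 20.0
```

```bash
python3 -c "
from h import *
go(.6615,.1581,.066,86.9)
p=imaging.get_image('wrist'); cv2.imwrite('pics/w2.png',p['img'][:,:,::-1])"
```

```text
t 5.33 pos [0.6602 0.1578 0.1648] phi 86.9 tilt 0.1 wid 0.061 | wz 0.001 shift [-0.004  0.001  0.329]
```

View pics/w2.png

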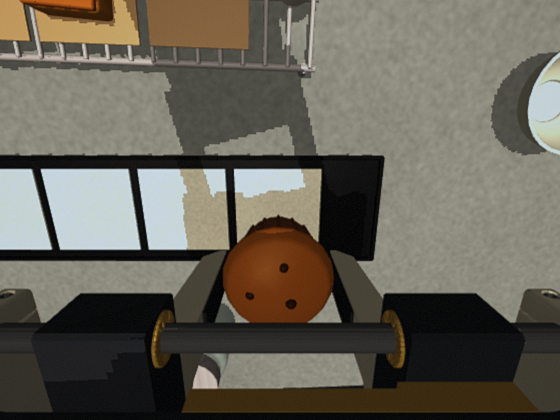

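apply_moves(increments=[-0.004,0,0.04,0,0,0,0,0,0.07,0,0,0,0,0,0.07,0,0,0,0,0,0.07,0,0,0,0,0,0.05,0,0,0,0,0,0.02,0,0,0,0,0,0.009,0,0,0,0,0,0,0,0,0])

```text
clock: 6.05
position: [0.6619, 0.1578, 0.0674]
tcp_rot: [0.0, 0.027, 1.0, 0.0]
ft_force: [0.5, -0.7, 0.0]
width: 0.0613
finger_force: 20.0
```

apply_moves(increments=[0,0,0,0,0,0,0,0,0,0,0,0,0,0,0,0,0,0,0,0,0,0,0,0], jaw=0.17)

```text
clock: 6.38
position: [0.6622, 0.1579, 0.0681]
tcp_rot: [0.001, 0.027, 1.0, 0.0]
ft_force: [0.5, 0.2, -0.6]
width: 0.0767
finger_force: 0.0
```

apply_moves(increments=[0,0,-0.03,0,0,0,0,0,-0.07,0,0,0,0,0,-0.1,0,0,0,0,0,-0.1,0,0,0,0,0,-0.03,0,0,0,0,0,0,0,0,0])

```text
clock: 6.88
position: [0.663, 0.1581, 0.1705]
tcp_rot: [0.003, 0.027, 1.0, 0.001]
ft_force: [1.1, 0.6, -0.1]
width: 0.0773
finger_force: 0.0
```

```bash
python3 -c "
from h import *
go(.4543,.0042,.13,81.3)"
```

```text
t 6.88 pos [0.663  0.1581 0.1705] phi 86.9 tilt 0.3 wid 0.0773 | wz 0.187 shift [ 0.61  -0.612  0.135]
```

apply_moves(increments=[0,0,0,0,0,0.187,0.05,-0.05,0,0,0,0,0.07,-0.07,0,0,0,0,0.08,-0.08,0,0,0,0,0.08,-0.08,0,0,0,0,0.08,-0.08,0.02,0,0,0,0.08,-0.08,0.02,0,0,0,0.08,-0.08,0.03,0,0,0])

```text
clock: 7.55
position: [0.4825, 0.0265, 0.1442]
tcp_rot: [-0.0, 0.076, 0.997, -0.0]
ft_force: [0.4, -0.2, 0.4]
width: 0.0772
finger_force: 0.0
```

apply_moves(increments=[0.06,-0.06,0.03,0,0,0,0.03,-0.03,0.03,0,0,0,0,0,0,0,0,0,0,0,0,0,0,0])

```text
clock: 7.88
position: [0.453, 0.0045, 0.1268]
tcp_rot: [-0.0, 0.076, 0.997, 0.0]
ft_force: [0.5, 0.3, 0.4]
width: 0.0773
finger_force: 0.0
```

```bash
python3 -c "
from h import *
go(.4543,.0042,.047,81.3)
p=imaging.get_image('top');X=cloud(p);m=spotter.silhouettes(p,'muffin')[0];P=X[m['pixels']];P=P[P[:,2]>.075]
print(m['conf'],P[:,2].max(),(P.min(0)+P.max(0))/2,P.mean(0))"
```

```text
t 7.88 pos [0.453  0.0045 0.1268] phi 81.3 tilt 0.04 wid 0.0773 | wz -0.002 shift [-0.004 -0.     0.266]
0.89 0.868699148924972 [0.54841325 0.09636984 0.47190982] [0.65845947 0.15660001 0.08625178]
```

apply_moves(increments=[-0.004,0,0.04,0,0,0,0,0,0.07,0,0,0,0,0,0.07,0,0,0,0,0,0.05,0,0,0,0,0,0.026,0,0,0,0,0,0.01,0,0,0,0,0,0,0,0,0])

```text
clock: 8.57
position: [0.4546, 0.0047, 0.047]
tcp_rot: [-0.001, 0.076, 0.997, -0.0]
ft_force: [0.5, -0.0, 0.2]
width: 0.0769
finger_force: 0.0
```

apply_moves(increments=[0,0,0,0,0,0,0,0,0,0,0,0,0,0,0,0,0,0,0,0,0,0,0,0,0,0,0,0,0,0,0,0,0,0,0,0], jaw=1)

```text
clock: 9.07
position: [0.4549, 0.0044, 0.0483]
tcp_rot: [0.001, 0.076, 0.997, 0.0]
ft_force: [-0.7, -0.1, 6.5]
width: 0.058
finger_force: 20.0
```

apply_moves(increments=[0,0,-0.03,0,0,0,0,0,-0.06,0,0,0,0,0,-0.08,0,0,0,0,0,-0.08,0,0,0,0,0,-0.06,0,0,0,0,0,-0.03,0,0,0,0,0,0,0,0,0])

```text
clock: 9.65
position: [0.4552, 0.0044, 0.1517]
tcp_rot: [0.001, 0.076, 0.997, 0.0]
ft_force: [0.3, 0.1, -1.1]
width: 0.0576
finger_force: 20.0
```

```bash
python3 -c "
from h import *
go(.6564,.0633,.155,86.9)
p=imaging.get_image('wrist'); cv2.imwrite('pics/w3.png',p['img'][:,:,::-1])"
```

```text
t 9.65 pos [0.4552 0.0044 0.1517] phi 81.3 tilt 0.17 wid 0.0576 | wz -0.186 shift [-0.659  0.232 -0.011]
```

View pics/w3.png

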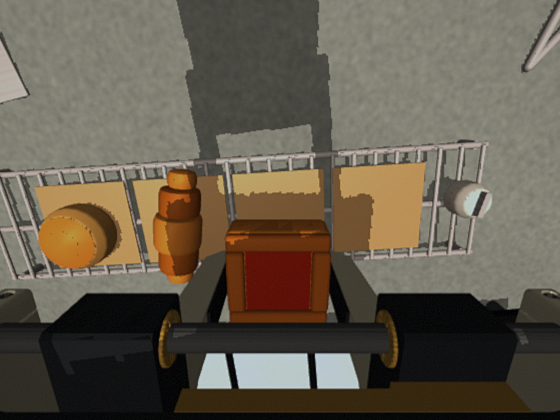

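apply_moves(increments=[0,0,0,0,0,-0.186,-0.04,0.014,0,0,0,0,-0.07,0.025,0,0,0,0,-0.08,0.028,0,0,0,0,-0.08,0.028,0,0,0,0,-0.08,0.028,0,0,0,0,-0.08,0.028,0,0,0,0,-0.08,0.028,0,0,0,0])

```text
clock: 10.37
position: [0.6107, 0.0501, 0.1473]
tcp_rot: [-0.001, 0.027, 1.0, -0.0]
ft_force: [0.9, 0.3, -0.3]
width: 0.0579
finger_force: 20.0
```

apply_moves(increments=[-0.07,0.025,0,0,0,0,-0.05,0.018,0,0,0,0,-0.029,0.01,0,0,0,0,0,0,0,0,0,0,0,0,0,0,0,0])

```text
clock: 10.78
position: [0.655, 0.0631, 0.1483]
tcp_rot: [-0.001, 0.027, 1.0, -0.0]
ft_force: [-0.7, -0.7, -0.9]
width: 0.0579
finger_force: 20.0
```

```bash
python3 -c "
from h import *
go(.6564,.0633,.049,86.9)"
```

```text
t 10.78 pos [0.655  0.0631 0.1483] phi 86.9 tilt 0.11 wid 0.0579 | wz -0.0 shift [-0.005  0.001  0.331]
```

apply_moves(increments=[-0.005,0,0.04,0,0,0,0,0,0.07,0,0,0,0,0,0.07,0,0,0,0,0,0.07,0,0,0,0,0,0.05,0,0,0,0,0,0.02,0,0,0,0,0,0.011,0,0,0,0,0,0,0,0,0])

```text
clock: 11.45
position: [0.6571, 0.063, 0.0502]
tcp_rot: [-0.0, 0.027, 1.0, -0.0]
ft_force: [-0.1, -0.1, -1.6]
width: 0.0575
finger_force: 20.0
```

apply_moves(increments=[0,0,0,0,0,0,0,0,0,0,0,0,0,0,0,0,0,0,0,0,0,0,0,0], jaw=0.25)

```text
clock: 11.78
position: [0.6576, 0.0631, 0.0511]
tcp_rot: [0.001, 0.027, 1.0, 0.0]
ft_force: [-0.6, 0.1, -0.3]
width: 0.0696
finger_force: 0.0
```

apply_moves(increments=[0,0,-0.03,0,0,0,0,0,-0.07,0,0,0,0,0,-0.1,0,0,0,0,0,-0.1,0,0,0,0,0,-0.03,0,0,0,0,0,0,0,0,0])

```text
clock: 12.28
position: [0.6584, 0.0632, 0.1534]
tcp_rot: [0.003, 0.027, 1.0, 0.0]
ft_force: [0.2, -0.4, -0.3]
width: 0.0697
finger_force: 0.0
```

```bash
python3 -c "
from h import *
go(.4525,-.087,.13,74.4)"
```

```text
t 12.28 pos [0.6584 0.0632 0.1534] phi 86.9 tilt 0.3 wid 0.0697 | wz 0.416 shift [ 0.526 -0.667  0.078]
```

apply_moves(increments=[0,0,0,0,0,0.208,0,0,0,0,0,0.208,0.04,-0.05,0,0,0,0,0.06,-0.076,0,0,0,0,0.07,-0.089,0,0,0,0,0.07,-0.089,0,0,0,0,0.07,-0.089,0,0,0,0,0.07,-0.089,0.02,0,0,0], jaw=0.29)

```text
clock: 12.95
position: [0.5071, -0.0461, 0.1427]
tcp_rot: [-0.0, 0.135, 0.991, -0.0]
ft_force: [0.8, -1.5, 1.5]
width: 0.0659
finger_force: 0.0
```

apply_moves(increments=[0.07,-0.089,0.02,0,0,0,0.05,-0.063,0.02,0,0,0,0.026,-0.033,0.018,0,0,0,0,0,0,0,0,0,0,0,0,0,0,0])

```text
clock: 13.37
position: [0.4515, -0.0872, 0.1255]
tcp_rot: [-0.0, 0.136, 0.991, 0.0]
ft_force: [0.3, -0.3, 0.6]
width: 0.0661
finger_force: 0.0
```

```bash
python3 -c "
from h import *
go(.4525,-.087,.048,74.4)
p=imaging.get_image('wrist'); cv2.imwrite('pics/w4.png',p['img'][:,:,::-1])"
```

```text
t 13.37 pos [ 0.4515 -0.0872  0.1255] phi 74.3 tilt 0.02 wid 0.0661 | wz -0.002 shift [-0.003  0.001  0.258]
```

View pics/w4.png

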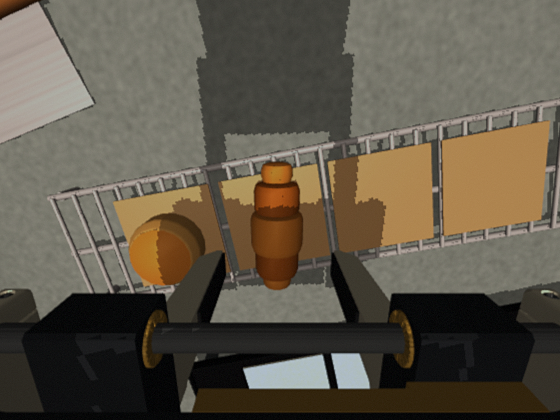

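apply_moves(increments=[-0.003,0,0.04,0,0,0,0,0,0.07,0,0,0,0,0,0.07,0,0,0,0,0,0.05,0,0,0,0,0,0.02,0,0,0,0,0,0.008,0,0,0,0,0,0,0,0,0])

```text
clock: 14.0
position: [0.4526, -0.0871, 0.0481]
tcp_rot: [-0.0, 0.135, 0.991, 0.0]
ft_force: [-0.8, 0.5, 0.7]
width: 0.0659
finger_force: 0.0
```

apply_moves(increments=[0,0,0,0,0,0,0,0,0,0,0,0,0,0,0,0,0,0,0,0,0,0,0,0,0,0,0,0,0,0,0,0,0,0,0,0], jaw=1)

```text
clock: 14.5
position: [0.4526, -0.0875, 0.049]
tcp_rot: [0.0, 0.136, 0.991, -0.0]
ft_force: [-1.0, 0.5, 4.7]
width: 0.0417
finger_force: 20.0
```

apply_moves(increments=[0,0,-0.03,0,0,0,0,0,-0.06,0,0,0,0,0,-0.08,0,0,0,0,0,-0.08,0,0,0,0,0,-0.06,0,0,0,0,0,-0.04,0,0,0,0,0,0,0,0,0])

```text
clock: 15.08
position: [0.4531, -0.0877, 0.1562]
tcp_rot: [0.002, 0.136, 0.991, -0.0]
ft_force: [0.7, 0.5, 0.1]
width: 0.0416
finger_force: 20.0
```

```bash
python3 -c "
from h import *
go(.651,-.0316,.155,86.9)
p=imaging.get_image('wrist'); cv2.imwrite('pics/w5.png',p['img'][:,:,::-1])"
```

```text
t 15.08 pos [ 0.4531 -0.0877  0.1562] phi 74.4 tilt 0.2 wid 0.0416 | wz -0.416 shift [-0.649  0.222  0.004]
```

View pics/w5.png

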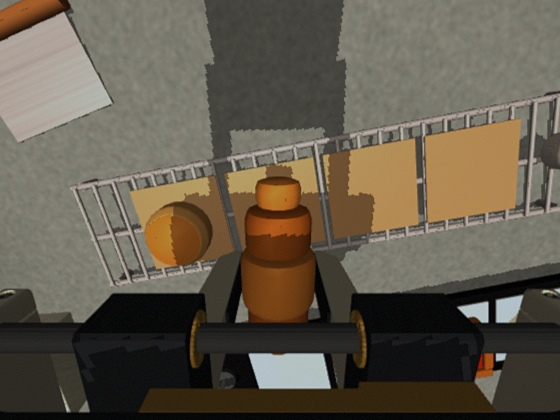

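apply_moves(increments=[0,0,0,0,0,-0.208,0,0,0,0,0,-0.208,-0.04,0.014,0,0,0,0,-0.07,0.024,0,0,0,0,-0.08,0.027,0,0,0,0,-0.08,0.027,0,0,0,0,-0.08,0.027,0,0,0,0,-0.08,0.027,0,0,0,0])

```text
clock: 15.8
position: [0.584, -0.0502, 0.1514]
tcp_rot: [-0.001, 0.027, 1.0, 0.0]
ft_force: [0.3, 0.5, 0.1]
width: 0.0421
finger_force: 20.0
```

apply_moves(increments=[-0.08,0.027,0,0,0,0,-0.07,0.024,0,0,0,0,-0.045,0.016,0,0,0,0,-0.024,0.009,0,0,0,0,0,0,0,0,0,0,0,0,0,0,0,0])

```text
clock: 16.3
position: [0.6497, -0.0316, 0.1523]
tcp_rot: [-0.001, 0.027, 1.0, -0.0]
ft_force: [0.6, 0.3, -0.4]
width: 0.042
finger_force: 20.0
```

```bash
python3 -c "
from h import *
go(.651,-.0316,.050,86.9)"
```

```text
t 16.3 pos [ 0.6497 -0.0316  0.1523] phi 86.9 tilt 0.1 wid 0.042 | wz -0.0 shift [-0.004  0.     0.341]
```

apply_moves(increments=[-0.004,0,0.04,0,0,0,0,0,0.07,0,0,0,0,0,0.07,0,0,0,0,0,0.07,0,0,0,0,0,0.05,0,0,0,0,0,0.027,0,0,0,0,0,0.012,0,0,0,0,0,0,0,0,0])

```text
clock: 16.97
position: [0.6514, -0.0318, 0.0519]
tcp_rot: [0.0, 0.027, 1.0, -0.0]
ft_force: [0.8, 0.2, -0.9]
width: 0.0418
finger_force: 20.0
```

apply_moves(increments=[0,0,0,0,0,0,0,0,0,0,0,0,0,0,0,0,0,0,0,0,0,0,0,0], jaw=0.35)

```text
clock: 17.3
position: [0.6517, -0.0316, 0.0522]
tcp_rot: [0.0, 0.027, 1.0, -0.0]
ft_force: [-0.1, 0.8, 0.5]
width: 0.0599
finger_force: 0.0
```

apply_moves(increments=[0,0,-0.03,0,0,0,0,0,-0.07,0,0,0,0,0,-0.1,0,0,0,0,0,-0.1,0,0,0,0,0,-0.03,0,0,0,0,0,0,0,0,0])

```text
clock: 17.8
position: [0.6527, -0.0317, 0.1548]
tcp_rot: [0.003, 0.027, 1.0, -0.0]
ft_force: [0.3, -0.6, -0.2]
width: 0.0606
finger_force: 0.0
```

```bash
python3 -c "
from h import *
go(.4435,-.1798,.13,86.5)"
```

```text
t 17.8 pos [ 0.6527 -0.0317  0.1548] phi 86.9 tilt 0.3 wid 0.0606 | wz 0.013 shift [ 0.666 -0.535  0.083]
```

apply_moves(increments=[0.04,-0.032,0,0,0,0.013,0.07,-0.056,0,0,0,0,0.08,-0.064,0,0,0,0,0.08,-0.064,0,0,0,0,0.08,-0.064,0,0,0,0,0.08,-0.064,0.01,0,0,0,0.08,-0.064,0.02,0,0,0,0.08,-0.064,0.02,0,0,0], jaw=0.12)

```text
clock: 18.47
position: [0.4646, -0.1626, 0.1344]
tcp_rot: [-0.001, 0.03, 1.0, 0.0]
ft_force: [0.0, 0.2, -0.6]
width: 0.0816
finger_force: 0.0
```

apply_moves(increments=[0.05,-0.04,0.02,0,0,0,0.026,-0.023,0.013,0,0,0,0,0,0,0,0,0,0,0,0,0,0,0])

```text
clock: 18.8
position: [0.4424, -0.1796, 0.1255]
tcp_rot: [-0.0, 0.031, 1.0, 0.0]
ft_force: [-0.2, -0.2, -0.1]
width: 0.0814
finger_force: 0.0
```

```bash
python3 -c "
from h import *
go(.4435,-.1798,.047,86.5)
p=imaging.get_image('top'); cv2.imwrite('pics/t2.png',p['img'][:,:,::-1])"
```

```text
t 18.8 pos [ 0.4424 -0.1796  0.1255] phi 86.4 tilt 0.03 wid 0.0814 | wz -0.002 shift [-0.004 -0.     0.262]
```

View pics/t2.png

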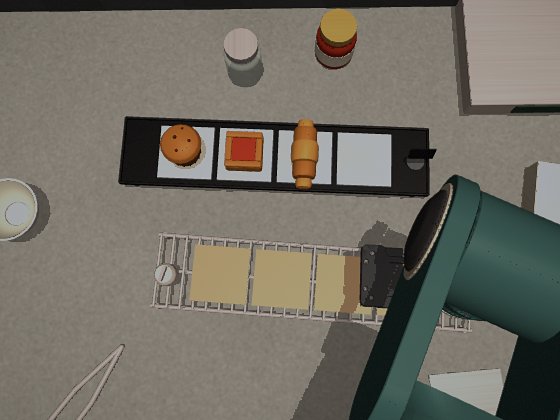

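apply_moves(increments=[-0.004,0,0.04,0,0,0,0,0,0.07,0,0,0,0,0,0.07,0,0,0,0,0,0.05,0,0,0,0,0,0.022,0,0,0,0,0,0.01,0,0,0,0,0,0,0,0,0])

```text
clock: 19.43
position: [0.4438, -0.1794, 0.0468]
tcp_rot: [-0.0, 0.03, 1.0, 0.0]
ft_force: [0.0, -0.9, 0.1]
width: 0.0822
finger_force: 0.0
```

apply_moves(increments=[0,0,0,0,0,0,0,0,0,0,0,0,0,0,0,0,0,0,0,0,0,0,0,0,0,0,0,0,0,0,0,0,0,0,0,0], jaw=1)

```text
clock: 19.93
position: [0.4439, -0.1799, 0.0479]
tcp_rot: [0.0, 0.031, 1.0, -0.0]
ft_force: [-0.6, -0.1, 5.4]
width: 0.059
finger_force: 20.0
```

apply_moves(increments=[0,0,-0.03,0,0,0,0,0,-0.06,0,0,0,0,0,-0.08,0,0,0,0,0,-0.08,0,0,0,0,0,-0.06,0,0,0,0,0,-0.04,0,0,0,0,0,0,0,0,0])

```text
clock: 20.52
position: [0.4443, -0.1801, 0.155]
tcp_rot: [0.002, 0.031, 1.0, -0.001]
ft_force: [0.3, 0.2, -1.0]
width: 0.0594
finger_force: 20.0
```

```bash
python3 -c "
from h import *
go(.6459,-.1266,.155,86.9)
p=imaging.get_image('wrist'); cv2.imwrite('pics/w6.png',p['img'][:,:,::-1])"
```

```text
t 20.52 pos [ 0.4443 -0.1801  0.155 ] phi 86.5 tilt 0.19 wid 0.0594 | wz -0.014 shift [-0.662  0.214 -0.   ]
```

View pics/w6.png

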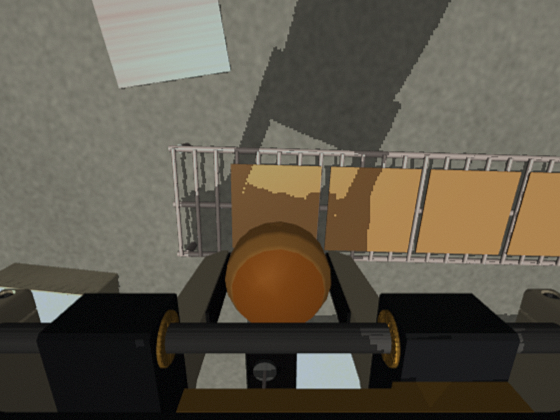

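apply_moves(increments=[-0.04,0.013,0,0,0,-0.014,-0.07,0.023,0,0,0,0,-0.08,0.026,0,0,0,0,-0.08,0.026,0,0,0,0,-0.08,0.026,0,0,0,0,-0.08,0.026,0,0,0,0,-0.08,0.026,0,0,0,0,-0.07,0.022,0,0,0,0])

```text
clock: 21.23
position: [0.6219, -0.1317, 0.1498]
tcp_rot: [-0.001, 0.027, 1.0, 0.0]
ft_force: [1.0, -0.6, -0.4]
width: 0.0591
finger_force: 20.0
```

apply_moves(increments=[-0.055,0.017,0,0,0,0,-0.027,0.009,0,0,0,0,0,0,0,0,0,0,0,0,0,0,0,0])

```text
clock: 21.57
position: [0.645, -0.1262, 0.1509]
tcp_rot: [-0.001, 0.027, 1.0, 0.0]
ft_force: [0.3, -0.4, -0.7]
width: 0.0588
finger_force: 20.0
```

```bash
python3 -c "
from h import *
go(.6459,-.1266,.049,86.9)"
```

```text
t 21.57 pos [ 0.645  -0.1262  0.1509] phi 86.9 tilt 0.11 wid 0.0588 | wz 0.002 shift [-0.003 -0.001  0.34 ]
```

Place, retreat, then move clear back over the cooling rack.

apply_moves(increments=[-0.003,-0.001,0.04,0,0,0,0,0,0.07,0,0,0,0,0,0.07,0,0,0,0,0,0.07,0,0,0,0,0,0.05,0,0,0,0,0,0.027,0,0,0,0,0,0.012,0,0,0,0,0,0,0,0,0])

```text
clock: 22.23
position: [0.6459, -0.1268, 0.0502]
tcp_rot: [-0.0, 0.027, 1.0, 0.0]
ft_force: [0.3, 0.6, -0.0]
width: 0.0589
finger_force: 20.0
```

apply_moves(increments=[0,0,0,0,0,0,0,0,0,0,0,0,0,0,0,0,0,0,0,0,0,0,0,0], jaw=0.2)

```text
clock: 22.57
position: [0.6466, -0.1268, 0.0514]
tcp_rot: [0.001, 0.027, 1.0, -0.0]
ft_force: [0.5, -0.1, -1.0]
width: 0.0738
finger_force: 0.0
```

apply_moves(increments=[0,0,-0.03,0,0,0,0,0,-0.07,0,0,0,0,0,-0.1,0,0,0,0,0,-0.1,0,0,0,0,0,-0.1,0,0,0,0,0,0,0,0,0])

```text
clock: 23.07
position: [0.648, -0.1272, 0.1785]
tcp_rot: [0.004, 0.027, 1.0, -0.001]
ft_force: [0.2, -0.7, 1.1]
width: 0.0744
finger_force: 0.0
```

apply_moves(increments=[0.05,-0.05,0,0,0,0,0.08,-0.08,0,0,0,0,0.08,-0.08,0,0,0,0,0.08,-0.08,0,0,0,0,0.08,-0.08,0,0,0,0,0.08,-0.08,0,0,0,0,0.05,-0.05,0,0,0,0,0,0,0,0,0,0])

```text
clock: 23.73
position: [0.4861, -0.2707, 0.1716]
tcp_rot: [0.0, 0.028, 1.0, -0.001]
ft_force: [0.1, 0.1, 0.8]
width: 0.0747
finger_force: 0.0
```

```bash
python3 - <<'E'
from h import *
p=imaging.get_image('top'); cv2.imwrite('pics/t3.png',p['img'][:,:,::-1]); X=cloud(p)
for l,h,t in [("muffin",.075,(.6615,.1581)),("square",.054,(.6564,.0633)),("croissant",.058,(.651,-.0316)),("bun",.055,(.6459,-.1266))]:
    d=spotter.silhouettes(p,l)[0]; P=X[d["pixels"]]; P=P[(P[:,2]>h)&(P[:,2]<.12)]
    print(l,round(d["conf"],2),((P[:,:2].min(0)+P[:,:2].max(0))/2-t).round(4),(P[:,:2].mean(0)-t).round(4),"z",P[:,2].max().round(3))
p=imaging.get_image('scene'); cv2.imwrite('pics/s3.png',p['img'][:,:,::-1])
E
```

```text
muffin 0.86 [-0.0003  0.0004] [-0.0022 -0.0009] z 0.092
square 0.93 [0.    0.001] [-0.0003  0.0002] z 0.066
croissant 0.61 [-0.0007  0.0014] [-0.0028  0.0014] z 0.079
bun 0.78 [-0.0011  0.0013] [-0.0033  0.0028] z 0.077
```

View pics/t3.png

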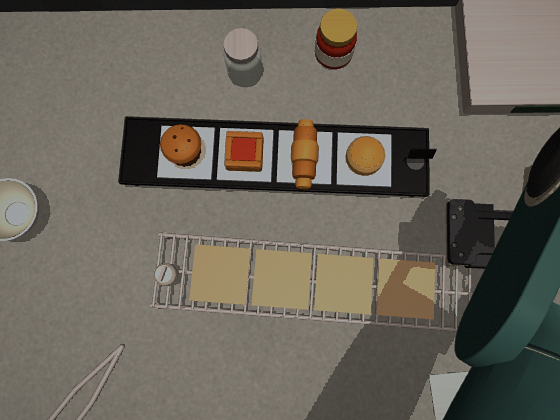

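View pics/s3.png

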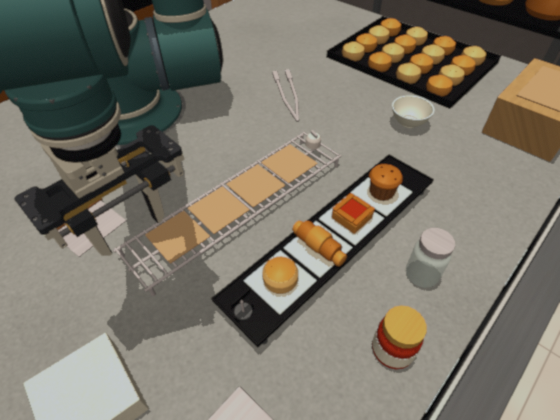

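All four breads stand upright and centred on their papers, at about (181,145), (244,151), (305,153) and (365,155) in the top view. The gripper is clear of them.

```bash
python3 -c "
from workcell import ticket
print(ticket.job_done())"
```

```text
the job is handed in; nothing more can be done
None
```

The job is handed in: muffin, square pastry, croissant and bun stand upright on the display tray in their original left-to-right order, each within about 3 mm of its paper's centre, at about 24 s on the robot's clock.

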